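Load filter slides into a photometer and enable their channels

TASK

Set the photometer up for the next reading run: push every filter slide lying on the bench fully home, up to its shoulder, into the slot of its own colour, leaving the bench timer where it is. Then take the stylus from its stand and, with its tip rather than your fingers, flip on the rocker of each loaded colour; all other rockers stay off. Finally put the stylus back upright in its stand.

Things in the scene. Friction and masses are not known exactly. Their poses are not given: they have to be found in the camera images.
- slide_red: Red filter slide (may be absent), loose, flat on the bench. Steel blade x 0 to 80, 36 wide, z 0 to 6, round red window; black shoulder x -10 to 0, 46 wide, z 0 to 24; red upright grip tab x -47 to -10, 10 thick in y, z 0 to 36: grasp across y near x -28. Origin: blade underside, centre line, at the shoulder's front face; x toward the rounded nose, z up. 90 g.
- slot_red (a point): Slot below the red colour plate in the photometer's front: 41 wide, 10 high, 85 deep. Point: middle of its lower edge on the face, 24 above the bench; x into the slot, y left, z up. Home = slide origin here (up to 4 higher), same axes, shoulder on the face. Left to right: red, yellow, green, blue, 62 apart. Fixed; deck 75 high for 72 behind the face, then a lamp house 137 high (its cap 148).
- slide_yellow: Yellow filter slide (may be absent), loose, flat on the bench. Steel blade x 0 to 80, 36 wide, z 0 to 6, round yellow window; black shoulder x -10 to 0, 46 wide, z 0 to 24; yellow upright grip tab x -47 to -10, 10 thick in y, z 0 to 36: grasp across y near x -28. Origin: blade underside, centre line, at the shoulder's front face; x toward the rounded nose, z up. 90 g.
- slot_yellow (a point): Slot below the yellow colour plate in the photometer's front: 41 wide, 10 high, 85 deep. Point: middle of its lower edge on the face, 24 above the bench; x into the slot, y left, z up. Home = slide origin here (up to 4 higher), same axes, shoulder on the face. Left to right: red, yellow, green, blue, 62 apart. Fixed; deck 75 high for 72 behind the face, then a lamp house 137 high (its cap 148).
- slide_green: Green filter slide (may be absent), loose, flat on the bench. Steel blade x 0 to 80, 36 wide, z 0 to 6, round green window; black shoulder x -10 to 0, 46 wide, z 0 to 24; green upright grip tab x -47 to -10, 10 thick in y, z 0 to 36: grasp across y near x -28. Origin: blade underside, centre line, at the shoulder's front face; x toward the rounded nose, z up. 90 g.
- slot_green (a point): Slot below the green colour plate in the photometer's front: 41 wide, 10 high, 85 deep. Point: middle of its lower edge on the face, 24 above the bench; x into the slot, y left, z up. Home = slide origin here (up to 4 higher), same axes, shoulder on the face. Left to right: red, yellow, green, blue, 62 apart. Fixed; deck 75 high for 72 behind the face, then a lamp house 137 high (its cap 148).
- slide_blue: Blue filter slide (may be absent), loose, flat on the bench. Steel blade x 0 to 80, 36 wide, z 0 to 6, round blue window; black shoulder x -10 to 0, 46 wide, z 0 to 24; blue upright grip tab x -47 to -10, 10 thick in y, z 0 to 36: grasp across y near x -28. Origin: blade underside, centre line, at the shoulder's front face; x toward the rounded nose, z up. 90 g.
- slot_blue (a point): Slot below the blue colour plate in the photometer's front: 41 wide, 10 high, 85 deep. Point: middle of its lower edge on the face, 24 above the bench; x into the slot, y left, z up. Home = slide origin here (up to 4 higher), same axes, shoulder on the face. Left to right: red, yellow, green, blue, 62 apart. Fixed; deck 75 high for 72 behind the face, then a lamp house 137 high (its cap 148).
- rocker_red (a joint): The red rocker of the switch bank on the photometer's deck: 0 = off (end nearest the robot stands up), 0.48 rad = on (that end down). It snaps over past 0.24 and stays; about 3 N flips it.
- rocker_red_on (a point): Top of the red rocker at its ON end (white bar, nearest the robot): press straight down here; sinks 5 mm to on. Cap 16 wide, 32 long, pivot 10.5 behind this point; axes as the slots' when off. Row left to right: grey, red, yellow, green, blue, grey, 26 apart; guard fins between, 3 thick, top 87 above the bench.
- rocker_yellow (a joint): The yellow rocker of the switch bank on the photometer's deck: 0 = off (end nearest the robot stands up), 0.48 rad = on (that end down). It snaps over past 0.24 and stays; about 3 N flips it.
- rocker_yellow_on (a point): Top of the yellow rocker at its ON end (white bar, nearest the robot): press straight down here; sinks 5 mm to on. Cap 16 wide, 32 long, pivot 10.5 behind this point; axes as the slots' when off. Row left to right: grey, red, yellow, green, blue, grey, 26 apart; guard fins between, 3 thick, top 87 above the bench.
- rocker_green (a joint): The green rocker of the switch bank on the photometer's deck: 0 = off (end nearest the robot stands up), 0.48 rad = on (that end down). It snaps over past 0.24 and stays; about 3 N flips it.
- rocker_green_on (a point): Top of the green rocker at its ON end (white bar, nearest the robot): press straight down here; sinks 5 mm to on. Cap 16 wide, 32 long, pivot 10.5 behind this point; axes as the slots' when off. Row left to right: grey, red, yellow, green, blue, grey, 26 apart; guard fins between, 3 thick, top 87 above the bench.
- rocker_blue (a joint): The blue rocker of the switch bank on the photometer's deck: 0 = off (end nearest the robot stands up), 0.48 rad = on (that end down). It snaps over past 0.24 and stays; about 3 N flips it.
- rocker_blue_on (a point): Top of the blue rocker at its ON end (white bar, nearest the robot): press straight down here; sinks 5 mm to on. Cap 16 wide, 32 long, pivot 10.5 behind this point; axes as the slots' when off. Row left to right: grey, red, yellow, green, blue, grey, 26 apart; guard fins between, 3 thick, top 87 above the bench.
- rocker_aux_left (a joint): The grey rocker at the left end of the switch bank on the photometer's deck: 0 = off (end nearest the robot stands up), 0.48 rad = on (that end down). It snaps over past 0.24 and stays; about 3 N flips it.
- rocker_aux_left_on (a point): Top of the grey rocker at the left end at its ON end (white bar, nearest the robot): press straight down here; sinks 5 mm to on. Cap 16 wide, 32 long, pivot 10.5 behind this point; axes as the slots' when off. Row left to right: grey, red, yellow, green, blue, grey, 26 apart; guard fins between, 3 thick, top 87 above the bench.
- rocker_aux_right (a joint): The grey rocker at the right end of the switch bank on the photometer's deck: 0 = off (end nearest the robot stands up), 0.48 rad = on (that end down). It snaps over past 0.24 and stays; about 3 N flips it.
- rocker_aux_right_on (a point): Top of the grey rocker at the right end at its ON end (white bar, nearest the robot): press straight down here; sinks 5 mm to on. Cap 16 wide, 32 long, pivot 10.5 behind this point; axes as the slots' when off. Row left to right: grey, red, yellow, green, blue, grey, 26 apart; guard fins between, 3 thick, top 87 above the bench.
- stylus: Switch stylus, upright in its stand. Origin: its tip; z up its axis. White tip 6 diameter to z 23, steel shank 10 diameter to z 58, collar 25 diameter z 58 to 63 that rests on the stand, orange grip 14 x 14 (sides along x and y) z 63 to 131, black end to 136. 50 g. Grasp the grip from above at about z 100.
- stand_mouth (a point): Middle of the square hole (19 x 19, 60 deep) in the top of the fixed dark stylus stand, 56 x 56, 65 above the bench; x, y along its sides, z up. A stowed stylus has its collar on the stand's top, tip 58 below this point.
- timer: White bench timer, 59 x 65 x 22, loose bystander. Origin: centre of its underside.

How it is judged:
On the way, in this order (a step that is already met when the one before it is completed fails the run):
1. every slide that is present is fully home in the slot of its own colour (x of slide_red in the frame of slot_red between -0.006 and 0.006 m and y of slide_red in the frame of slot_red between -0.008 and 0.008 m and z of slide_red in the frame of slot_red between -0.006 and 0.009 m and angle between the x axis of slide_red and the x axis of slot_red, either way round below 0.12 rad and angle between each of slide_red, slide_yellow, slide_green, slide_blue's own z axis and vertical below 0.12 rad and x of slide_yellow in the frame of slot_yellow between -0.006 and 0.006 m and y of slide_yellow in the frame of slot_yellow between -0.008 and 0.008 m and z of slide_yellow in the frame of slot_yellow between -0.006 and 0.009 m and angle between the x axis of slide_yellow and the x axis of slot_yellow, either way round below 0.12 rad and x of slide_green in the frame of slot_green between -0.006 and 0.006 m and y of slide_green in the frame of slot_green between -0.008 and 0.008 m and z of slide_green in the frame of slot_green between -0.006 and 0.009 m and angle between the x axis of slide_green and the x axis of slot_green, either way round below 0.12 rad and x of slide_blue in the frame of slot_blue between -0.006 and 0.006 m and y of slide_blue in the frame of slot_blue between -0.008 and 0.008 m and z of slide_blue in the frame of slot_blue between -0.006 and 0.009 m and angle between the x axis of slide_blue and the x axis of slot_blue, either way round below 0.12 rad), for 0.2 s.
2. the stylus is lifted out of its stand (z of stylus in the frame of stand_mouth above 0 m), for 0.1 s.
3. the rocker of every loaded colour is on (angle between the z axis of rocker_red_on and the z axis of slide_red, either way round above 0.34 rad and angle between the z axis of rocker_yellow_on and the z axis of slide_yellow, either way round above 0.34 rad and angle between the z axis of rocker_green_on and the z axis of slide_green, either way round above 0.34 rad and angle between the z axis of rocker_blue_on and the z axis of slide_blue, either way round above 0.34 rad), for 0.2 s.
At the end, for the whole second after the job is handed in: Every slide present is in the slot of its colour with its shoulder within 6 mm of the face; the rockers of the loaded colours are on and all others off; the stylus stands upright in its stand, collar within 8 mm of the top (all of step 1 and all of step 3 and not (horizontal distance between slide_red and slot_red above 0.02 m and value of joint rocker_red above 0.12 rad) and not (horizontal distance between slide_yellow and slot_yellow above 0.02 m and value of joint rocker_yellow above 0.12 rad) and not (horizontal distance between slide_green and slot_green above 0.02 m and value of joint rocker_green above 0.12 rad) and not (horizontal distance between slide_blue and slot_blue above 0.02 m and value of joint rocker_blue above 0.12 rad) and value of joint each of rocker_aux_left, rocker_aux_right below 0.12 rad and horizontal distance between stylus and stand_mouth below 0.01 m and z of stylus in the frame of stand_mouth below -0.05 m and angle between stylus's own z axis and vertical below 0.12 rad and linear speed of stylus below 0.02 m/s); the robot touches nothing.
It fails at once if a finger pushes on a rocker (contact force between the fingers and rocker_red above 1 N or contact force between the fingers and rocker_yellow above 1 N or contact force between the fingers and rocker_green above 1 N or contact force between the fingers and rocker_blue above 1 N or contact force between the fingers and rocker_aux_left above 1 N or contact force between the fingers and rocker_aux_right above 1 N).
It fails at once if the timer is shifted by more than 3 cm (distance of timer from where it was at the start of the episode above 0.03 m).
Of slide_red, slide_yellow, slide_green, slide_blue only 3 to 4 are there at a start; the rules pass over those that are not, and their reading is None.
At some moment in a run one of slide_red, slide_yellow, slide_green, slide_blue may be knocked a few centimetres aside while the robot is not near it.
It also fails if it takes over 210 s, if anything falls off the work surface, if the arm or the gripper's body presses on something with over 40 N, if the wrist force passes 120 N, or if a joint passes its speed limit or range.

ROBOT

A 6-joint arm with a two-finger parallel gripper is mounted at the origin on the work surface; the furniture and walls round the work are solid. World frame = base frame: x ahead of the robot, y to its left, z up, the work surface at z = 0. Lengths are in m, angles in rad, forces in N, time in s.
With the tool pointing down it reaches from about 0.425 to 0.925 m from the base axis. Payload 12.5 kg.
Tool frame: the origin (TCP) lies at the very end of the fingers, on their centre line; the grasp point (between the pads) lies pinch_z behind it (pinch_z is the distance from the TCP to the grasp point, in m); z points along the fingers, y is the line along which they close (so a half turn about z gives the same grasp; the last joint's range is limited). The gripper opens to 85 mm and grips with 20 to 120 N. Pads are 22 mm wide; open, the fingers measure 114 mm over their backs; the gripper's body (76 mm by 85 mm) begins 54 mm behind the grasp point. The pads swing forward as they close: fully open they stand 13 mm farther back than shut.
Start: joints at [-1.373, 0.491, 1.559, -0, 1.092, -0.106], TCP at [0.187, -0.596, 0.231] pointing down, gripper open.
Joint ranges: [-3.1, 3.1], [-0.84, 2.19], [0.05, 2.79], [-1.13, 4.28], [0.06, 2.93], [-2.69, 2.69]. Speed limits (rad/s): [2.22, 2.22, 2.79, 3.14, 3.14, 3.14].

INTERFACE

Orientations are given as a unit quaternion [x, y, z, w].
In Python, from station import sense, snapshot, calibration, sign_off, boxes_of, masks_of, tip_of, pinch_z gives the robot as it stands.
- The arm moves only by the shell command python3 -m crank 'ROWS' [FORCE]. ROWS is JSON, a list of rows, each a list of 7 numbers: the finger opening in cm, from 0 to 8.54, then the shift along the world's x, y, z in cm, then the turn, a rotation vector about the world's x, y, z in rad. In form: [[gripper, x, y, z, ax, ay, az], ...]. A call has 1 to 20 rows; each row is the pose to reach, as a shift and turn from the pose commanded when the call began; what a row does not reach only later rows make up. A row lasts 1/10 s, in which the tool goes at most 50 mm and 8.59 degrees, less where a joint would pass 70% of its speed; a pose out of reach is approached as far as the arm can. A call with a gripper value outside its range is refused whole. The fingers move at their own pace and stop on an object; FORCE is the grip in N (left out, the last holds). Time passes only in rows, so rows that repeat a pose let the fingers close. It gives the time, the measured TCP pose, the force, the opening and the grip force at its end, in the units of the state.
- sense(): the state, without advancing time (a new reading comes with each control period).
- snapshot(name): name is "side" or "top" or "wrist"; returns the picture (420x560x3 uint8, blue, green, red); there is no depth.
- calibration(name): a dict with "fx", "fy", "cx", "cy" (pixels), "k1" (the pictures are not rectified: a ray, as slopes to the right and down, at radius r is drawn at 1 + k1 r^2 times it, then the intrinsics apply), "origin" and "attitude" of the camera in the world. Camera axes: x right, y down, z forward; pixel columns grow to the right and rows downward; lengths in m; the calibration is good to about 2 mm. A picture is of the moment at which its call begins: read the wrist's pose just before it. calibration takes no time and is no camera call; for the wrist camera it gives the pose at the moment of the call.
- sign_off(): hands the job in; it is judged then, once.
Trained networks look in the newest picture that a camera, given by its name, has taken for a name from the list of things; names that differ only in an ending like _2 or _b are one class to them, and where a whole thing is asked for, a point or a joint stands for the part that bears it (a point fixed in the world has none). Each returns a list of dicts, best first, with "p" (0 to 1); they miss things now and then, are a little off and sometimes report something else, mostly with a low value. They report only what shows in the picture. A call takes as long as a camera call.
- boxes_of(label, camera): "location" ([column, row] in pixels, amid what is visible of it).
- masks_of(label, camera): "pixels" (420x560 bool, what is visible of it) and "location" ([column, row] in pixels, amid what is visible of it).
- tip_of(label, camera): "location" ([column, row] in pixels: a listed point, or the origin of a listed thing).
The state is a dict: "clock": time; "joints": joint angles; "dq": joint speeds; "joint_torque": joint torques, N m; "position": TCP position; "ee_rot": TCP orientation; "contact_force": force on the tool from outside, world axes, zero at the start; "ft_torque": the same for the moment, N m; "grip_width": opening from 0.0 (shut) to 1.0 (fully open); "finger_force": force on a finger pad.
Only numpy, scipy, OpenCV 4.12 (cv2) and the standard library are available. Lean on these libraries where they do the work, as an engineer would, in place of code of your own. Each camera call takes 0.05 s, during which the arm holds its last target. There are 200 camera calls.

## Working session

There is one attempt and no reset: what is moved stays moved. The work goes in short steps, Python scripts to look and compute and a shell command to move; the robot and the scene stay as the last step left them, time stands still between calls to the robot, and variables do not carry over. Pictures are saved under pics/ and viewed, at most 18 in all, crops included, and the job is handed in when it is done.

```bash
ls; mkdir -p pics
python3 - <<'E'
from station import *
import cv2
print(pinch_z)
s=sense();print(s['position'],s['ee_rot'],s['clock'],s['grip_width'])
for c in ['side','top','wrist']:
    k=calibration(c);print(c,k)
a=snapshot('top');b=snapshot('side')
cv2.imwrite('pics/top0.png',a);cv2.imwrite('pics/side0.png',b)
E
```

```text
pics
0.0187
[ 0.18694839 -0.59614417  0.23070245] [ 9.88488646e-01  1.51293905e-01 -6.73967320e-06 -5.91712211e-04] 0.0 1.0010896540198406
side {'fx': 417.1312106055747, 'fy': 417.1312106055747, 'cx': 287.03302261471845, 'cy': 209.54071506947696, 'k1': 0.025323215142963245, 'origin': array([-0.43206745,  0.1144283 ,  0.64665166]), 'attitude': array([-0.55356914,  0.67049132, -0.38616314,  0.30802697])}
top {'fx': 457.8108606215609, 'fy': 457.8108606215609, 'cx': 273.25667381619445, 'cy': 211.51488458183132, 'k1': 0.05028779255866088, 'origin': array([ 0.39330158, -0.09893884,  1.38951561]), 'attitude': array([ 0.70895815, -0.70429614,  0.02702503, -0.02479791])}
wrist {'fx': 316.8177636847689, 'fy': 316.8177636847689, 'cx': 282.2618081220094, 'cy': 215.43386524103028, 'k1': -0.0007172198768084723, 'origin': array([ 0.2589241 , -0.573514  ,  0.37322864]), 'attitude': array([ 0.7968258 , -0.58557695, -0.088803  ,  0.11950861])}
```

View pics/top0.png

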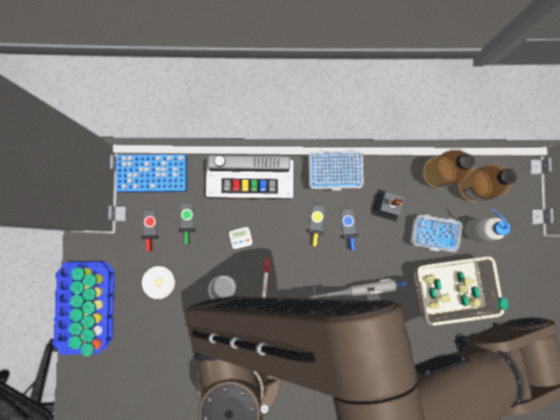

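View pics/side0.png

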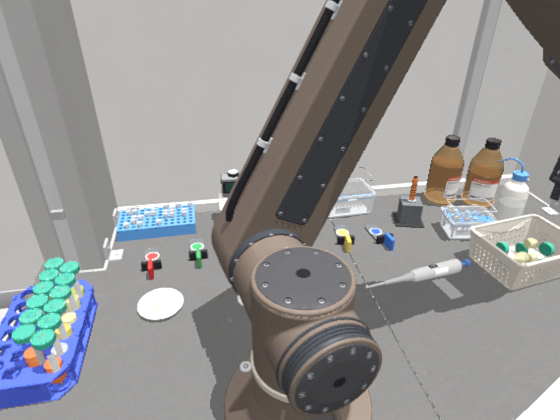

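The top view shows all four slides present: red (149,222), green (187,214), yellow (316,216), blue (348,221). The photometer is at (250,177), the timer at (240,237) and the stand at (390,203). The side view confirms the slides, but the arm hides the photometer.

```bash
cat > h.py <<'E'
import numpy as np, cv2
from scipy.spatial.transform import Rotation as R
from station import *
def ray(cal,px):
    u=np.array([(px[0]-cal['cx'])/cal['fx'],(px[1]-cal['cy'])/cal['fy']]); v=u.copy()
    for _ in range(20): v=u/(1+cal['k1']*(v@v))
    return R.from_quat(cal['attitude']).apply([v[0],v[1],1.])
def at(cal,px,z):
    d=ray(cal,px);o=np.asarray(cal['origin']);return o+d*(z-o[2])/d[2]
def proj(cal,P):
    q=R.from_quat(cal['attitude']).inv().apply(np.asarray(P)-cal['origin']);v=q[:2]/q[2]
    v=v*(1+cal['k1']*(v@v));return np.array([v[0]*cal['fx']+cal['cx'],v[1]*cal['fy']+cal['cy']])
def tri(c1,p1,c2,p2):
    a,b=ray(c1,p1),ray(c2,p2);A=np.c_[a,-b];t=np.linalg.lstsq(A,c2['origin']-c1['origin'],rcond=None)[0]
    A1=c1['origin']+a*t[0];B1=c2['origin']+b*t[1];return (A1+B1)/2,np.linalg.norm(A1-B1)
def tip(l,c,z,cal=None):
    cal=cal or calibration(c);r=tip_of(l,c)
    return [(round(x['p'],2),np.round(x['location'],1),np.round(at(cal,x['location'],z),4)[:2]) for x in r[:2]]
def axis(mask,cal,z):
    "world-plane PCA of a mask at height z"
    ys,xs=np.nonzero(mask);P=np.array([at(cal,p,z)[:2] for p in zip(xs,ys)]);m=P.mean(0)
    w,v=np.linalg.eigh(np.cov((P-m).T));return m,v[:,1],np.sqrt(w)
E
python3 - <<'E'
from h import *
snapshot('top')
for c in ['red','yellow','green','blue']:
    print(c,tip('slide_'+c,'top',0.0),'slot',tip('slot_'+c,'top',0.024))
    m=masks_of('slide_'+c,'top')[:1]
    for x in m:
        p,v,w=axis(x['pixels'],calibration('top'),0.01); print('  mask',x['p'],p.round(4),np.degrees(np.arctan2(v[1],v[0])).round(1),w.round(4))
for c in ['aux_left','red','yellow','green','blue','aux_right']: print(c,tip(f'rocker_{c}_on','top',0.085))
print(tip('stand_mouth','top',.065),tip('stylus','top',.007),tip('timer','top',0))
E
```

```text
red [(0.65, array([255.9, 187.9]), array([ 0.5673, -0.0495])), (0.57, array([150.1, 233.9]), array([0.4251, 0.2683]))] slot [(0.56, array([219.2, 199.2]), array([0.5295, 0.0591]))]
  mask 0.69 [0.4439 0.2675] 179.6 [0.0107 0.0323]
yellow [(0.61, array([315. , 233.7]), array([ 0.4288, -0.23  ]))] slot [(0.86, array([236.4, 198.1]), array([0.5331, 0.0077])), (0.72, array([257.7, 199.1]), array([ 0.5306, -0.0561]))]
  mask 0.88 [ 0.4666 -0.2339] 173.0 [0.0101 0.0281]
green [(0.95, array([188. , 227.8]), array([0.4442, 0.1548])), (0.26, array([265.2, 191. ]), array([ 0.558, -0.078]))] slot [(0.74, array([257.7, 198.6]), array([ 0.5321, -0.0561]))]
  mask 0.82 [0.4673 0.1562] -176.4 [0.0103 0.0316]
blue [(0.77, array([350.7, 233.7]), array([ 0.4295, -0.338 ])), (0.43, array([235.3, 187.9]), array([0.5669, 0.0133]))] slot [(0.6, array([282.3, 200. ]), array([ 0.5284, -0.1298])), (0.42, array([264.2, 184.4]), array([ 0.5751, -0.0752]))]
  mask 0.59 [ 0.4521 -0.3299] -172.0 [0.0103 0.032 ]
aux_left [(0.54, array([230.4, 187.2]), array([0.5582, 0.0205]))]
red [(0.6, array([236.4, 185.8]), array([0.5623, 0.0034]))]
yellow [(0.47, array([243.3, 189.2]), array([ 0.5527, -0.0165])), (0.38, array([270.2, 190. ]), array([ 0.5509, -0.0936]))]
green [(0.5, array([256.3, 190.2]), array([ 0.55  , -0.0537]))]
blue [(0.41, array([264.7, 186. ]), array([ 0.5623, -0.0777]))]
aux_right [(0.47, array([271.2, 187.8]), array([ 0.5573, -0.0964]))]
[(0.76, array([390.2, 201. ]), array([ 0.5234, -0.4416])), (0.35, array([245.3, 187.8]), array([ 0.5592, -0.021 ]))] [(0.75, array([388.1, 200.2]), array([ 0.5315, -0.4503])), (0.6, array([235.3, 199. ]), array([0.5321, 0.0124]))] [(0.75, array([244.1, 239.1]), array([ 0.411 , -0.0152]))]
```

```bash
python3 -m crank '[[8.5,14,25,7,0,0,-0.304],[8.5,14,25,7,0,0,-0.304],[8.5,14,25,7,0,0,-0.304],[8.5,14,25,7,0,0,-0.304],[8.5,14,25,7,0,0,-0.304],[8.5,14,25,7,0,0,-0.304],[8.5,25,56,7,0,0,-0.304],[8.5,25,56,7,0,0,-0.304],[8.5,25,56,7,0,0,-0.304],[8.5,25,56,7,0,0,-0.304],[8.5,25,56,7,0,0,-0.304],[8.5,25,56,7,0,0,-0.304],[8.5,25,56,7,0,0,-0.304],[8.5,25,56,7,0,0,-0.304]]'
cat > look.py <<'E'
from h import *
import sys
k=calibration('wrist');a=snapshot('wrist');cv2.imwrite('pics/%s.png'%sys.argv[1],a)
s=sense();print(s['clock'],s['position'].round(4),R.from_quat(s['ee_rot']).as_matrix().round(3)[:,0],'cam',k['origin'].round(3),R.from_quat(k['attitude']).as_matrix().round(2)[:,2])
for l,z in [x.split('=') for x in sys.argv[2:]]: print(l,tip(l,'wrist',float(z),k))
E
python3 look.py w1 slot_red=.024 slot_yellow=.024 slot_green=.024 slot_blue=.024 rocker_red_on=.085 rocker_yellow_on=.085 rocker_green_on=.085 rocker_blue_on=.085 rocker_aux_left_on=.085
```

```text
clock: 2.6
position: [0.4376, -0.0336, 0.3015]
ee_rot: [1.0, 0.002, 0.0, -0.0]
contact_force: [-0.3, 0.2, -0.0]
grip_width: 0.992
finger_force: 0.0
2.65 [ 0.4372 -0.035   0.3014] [1.    0.003 0.   ] cam [ 0.513 -0.033  0.444] [-0.29 -0.   -0.96]
slot_red [(0.6, array([206.5, 101.1]), array([0.5327, 0.0619]))]
slot_yellow [(0.74, array([256.9, 102.7]), array([ 0.531, -0.001]))]
slot_green [(0.81, array([306.4, 102.7]), array([ 0.5312, -0.0629])), (0.66, array([263.2, 188.2]), array([ 0.422 , -0.0073]))]
slot_blue [(0.61, array([216.7,  77.5]), array([0.5599, 0.0476])), (0.56, array([353.2, 107.3]), array([ 0.5259, -0.1218]))]
rocker_red_on [(0.95, array([241.6,  79. ]), array([0.5517, 0.0098])), (0.75, array([317.4,  79.2]), array([ 0.5518, -0.0695]))]
rocker_yellow_on [(0.77, array([269.5,  78.9]), array([ 0.5519, -0.0194])), (0.19, array([320.5,  82.1]), array([ 0.549 , -0.0729]))]
rocker_green_on [(0.73, array([295.9,  78.8]), array([ 0.5521, -0.047 ]))]
rocker_blue_on [(0.78, array([320.6,  77.8]), array([ 0.5531, -0.0728]))]
rocker_aux_left_on [(0.69, array([217.7,  77.5]), array([0.5531, 0.0348]))]
```

View pics/w1.png

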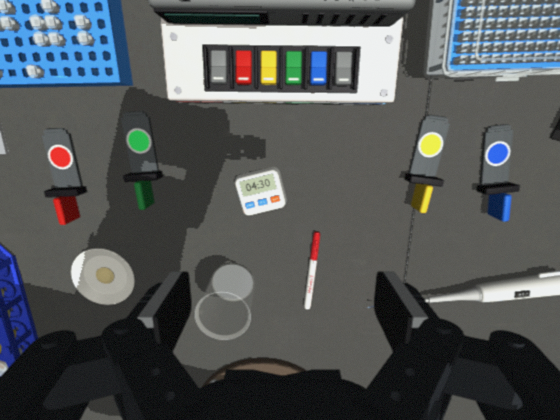

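The wrist view shows the rocker row (218–345, row 79), the deck's front edge at row ~102, and the slides at (62,165), (140,150), (429,160) and (498,170). I'll go to blue first, which also clears the side camera's view of the photometer.

```bash
python3 -m crank '[[8.5,-3.5,-15,-6,0,0,0.14],[8.5,-3.5,-15,-6,0,0,0.14],[8.5,-3.5,-15,-6,0,0,0.14],[8.5,-3.5,-30.7,-13,0,0,0.14],[8.5,-3.5,-30.7,-13,0,0,0.14],[8.5,-3.5,-30.7,-13,0,0,0.14],[8.5,-3.5,-30.7,-13,0,0,0.14]]'
python3 look.py w2 slide_blue=0
python3 - <<'E'
from h import *
ks=calibration('side');a=snapshot('side');cv2.imwrite('pics/side1.png',cv2.resize(a[130:280,120:420],None,fx=2.6,fy=2.6,interpolation=cv2.INTER_CUBIC))
for c in ['red','yellow','green','blue']:
    print(c,tip('slot_'+c,'side',.024))
for c in ['aux_left','red','yellow','green','blue','aux_right']:print(c,tip(f'rocker_{c}_on','side',.085))
E
```

```text
clock: 3.8
position: [0.4012, -0.346, 0.1702]
ee_rot: [0.998, 0.069, -0.0, 0.0]
contact_force: [0.8, -0.5, 0.5]
grip_width: 0.993
finger_force: 0.0
3.85 [ 0.401  -0.35    0.1679] [ 0.991  0.136 -0.001] cam [ 0.476 -0.335  0.313] [-0.29 -0.04 -0.96]
slide_blue [(0.85, array([272. , 171.1]), array([ 0.4245, -0.332 ]))]
red []
yellow [(0.17, array([264.9, 257.5]), array([ 0.3755, -0.0023]))]
green [(0.92, array([277.7, 224. ]), array([ 0.5184, -0.0599])), (0.39, array([412.3, 200.9]), array([ 0.5744, -0.4859]))]
blue [(0.66, array([298.2, 218.1]), array([ 0.5385, -0.1223]))]
aux_left []
red []
yellow []
green []
blue [(0.44, array([281.1, 196.6]), array([ 0.5616, -0.0772]))]
aux_right [(0.56, array([286. , 197.2]), array([ 0.5559, -0.0899]))]
```

View pics/w2.png

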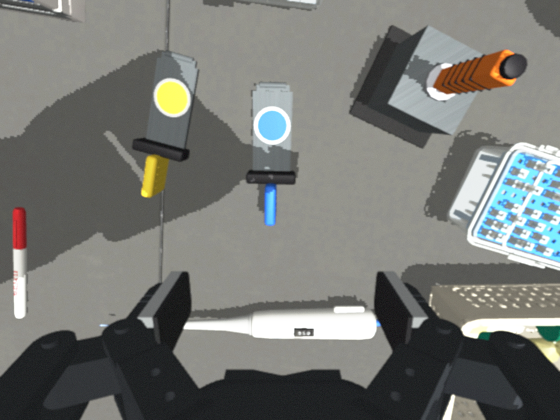

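View pics/side1.png

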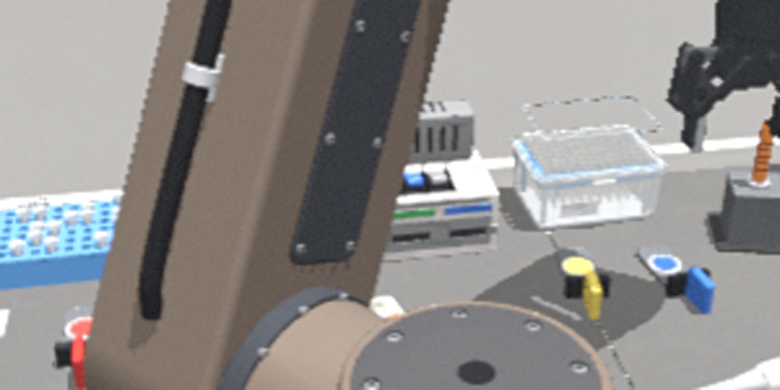

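Blue slide: window at (272,125), shoulder (271,177), tab (270,204). In the side crop the blue slot is at (460,237). I'll let the arm settle and measure the slide from its window and tab colours.

```bash
cat >> h.py <<'E'
HUE={'red':((0,8),(172,180)),'yellow':((20,35),),'green':((45,85),),'blue':((95,130),)}
def slide(c,save=None,verbose=1):
    "origin guess, yaw, grasp point, and shift from the TCP to grasp"
    k=calibration('wrist');a=snapshot('wrist');s=sense()
    if save: cv2.imwrite('pics/%s.png'%save,a)
    t=tip_of('slide_'+c,'wrist')
    h=cv2.cvtColor(a,cv2.COLOR_BGR2HSV);m=np.zeros(a.shape[:2],np.uint8)
    for lo,hi in HUE[c]: m|=cv2.inRange(h,(lo,110,40),(hi,255,255))
    m=cv2.morphologyEx(m,cv2.MORPH_OPEN,np.ones((3,3)))
    n,l,st,ce=cv2.connectedComponentsWithStats(m)
    W=[i for i in range(1,n) if st[i,4]>60]
    for o in t[:2]:
        o2=np.array(o['location']);near=[i for i in W if np.linalg.norm(ce[i]-o2)<110]
        near.sort(key=lambda i:st[i,4]/(st[i,2]*st[i,3])*(min(st[i,2:4])/max(st[i,2:4])))
        print('tip',round(o['p'],2),o2.round(1),[(ce[i].round(1),st[i,2:]) for i in near])
        if len(near)<2: continue
        w=max(near,key=lambda i:min(st[i,2:4])/max(st[i,2:4]));tb=max([i for i in near if i!=w],key=lambda i:st[i,4])
        P=at(k,ce[w],.006)[:2];T=at(k,ce[tb],.03)[:2];O=at(k,o2,0)[:2]
        d=P-T;yaw=np.arctan2(d[1],d[0]);u=d/np.linalg.norm(d);O=T+u*((O-T)@u);G=O-.028*u
        Rm=R.from_quat(s['ee_rot']).as_matrix();ty=np.arctan2(Rm[1,0],Rm[0,0])
        print('win',P.round(4),'tab',T.round(4),'orig',O.round(4),'yaw',yaw.round(3),'grasp',G.round(4),'dist win-tab',np.linalg.norm(d).round(4))
        print('tcp',s['position'].round(4),'toolyaw',ty.round(3),'shift cm',((G-s['position'][:2])*100).round(2),'turn',(yaw-ty).round(3))
E
python3 -m crank '[[8.5,0,0,0,0,0,0],[8.5,0,0,0,0,0,0],[8.5,0,0,0,0,0,0]]'
python3 - <<'E'
from h import *
slide('blue')
E
```

```text
clock: 4.75
position: [0.402, -0.3434, 0.1713]
ee_rot: [0.998, 0.07, -0.0, 0.0]
contact_force: [-0.9, 0.0, 0.1]
grip_width: 0.998
finger_force: 0.0
tip 0.69 [274.7 171. ] [(array([272.5, 204.7]), array([ 12,  43, 479], dtype=int32)), (array([274.5, 126.4]), array([ 26,  28, 596], dtype=int32))]
win [ 0.468  -0.3263] tab [ 0.399  -0.3342] orig [ 0.4254 -0.3312] yaw 0.114 grasp [ 0.3976 -0.3343] dist win-tab 0.0694
tcp [ 0.402  -0.3434  0.1713] toolyaw 0.14 shift cm [-0.44  0.9 ] turn -0.026
```

```bash
python3 -m crank '[[8.5,-0.3,0.9,-5,0,0,-0.026],[8.5,-0.3,0.9,-10,0,0,-0.026],[8.5,-0.3,0.9,-13.5,0,0,-0.026],[8.5,-0.3,0.9,-16.4,0,0,-0.026],[8.5,-0.3,0.9,-16.4,0,0,-0.026],[0,-0.3,0.9,-16.4,0,0,-0.026],[0,-0.3,0.9,-16.4,0,0,-0.026],[0,-0.3,0.9,-16.4,0,0,-0.026],[0,-0.3,0.9,-16.4,0,0,-0.026],[0,-0.3,0.9,-16.4,0,0,-0.026],[0,-0.3,0.9,-16.4,0,0,-0.026]]' 40
```

```text
clock: 5.95
position: [0.3992, -0.3346, 0.0081]
ee_rot: [0.998, 0.057, 0.0, 0.0]
contact_force: [-0.7, 0.9, 7.6]
grip_width: 0.109
finger_force: 39.2
```

```bash
python3 -m crank '[[0,0,0,3,0,0,0],[0,0,0,8,0,0,0],[0,0,5,12,0,0,0],[0,0.6,10,12,0,0,-0.06],[0,1.2,15,12,0,0,-0.124],[0,1.2,21,12,0,0,-0.124],[0,1.2,21,12,0,0,-0.124],[0,1.2,21,12,0,0,-0.124],[0,1.2,21,12,0,0,-0.124],[0,1.2,21,12,0,0,-0.124]]'
python3 look.py w3 slot_green=.024 slot_blue=.024 rocker_yellow_on=.085 rocker_green_on=.085 rocker_blue_on=.085 rocker_aux_right_on=.085
```

```text
clock: 6.95
position: [0.4112, -0.1252, 0.1274]
ee_rot: [1.0, -0.005, 0.0, 0.0]
contact_force: [1.0, 0.7, -1.2]
grip_width: 0.107
finger_force: 39.4
7.0 [ 0.4111 -0.1253  0.1273] [ 1.    -0.011  0.   ] cam [ 0.487 -0.126  0.27 ] [-0.29  0.   -0.96]
slot_green [(0.76, array([188.7,  56.7]), array([ 0.5284, -0.0602]))]
slot_blue [(0.67, array([144.7, 204.5]), array([ 0.4213, -0.0143]))]
rocker_yellow_on []
rocker_green_on []
rocker_blue_on []
rocker_aux_right_on [(0.69, array([192.6,  52.6]), array([ 0.52  , -0.0787]))]
```

View pics/w3.png

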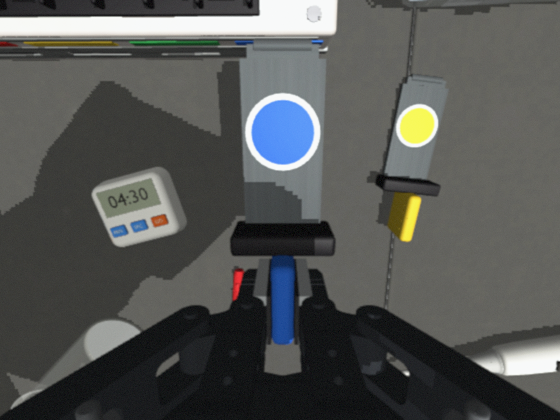

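The blue slide is held straight: blade centre column 284, window (283,131). The deck's front edge is at row ~38, with the green plate at 131–216 and the yellow plate at 22–115. Next I'll measure the face from this picture.

Run:
```python
from h import *
k=calibration('wrist');a=cv2.imread('pics/w3.png')
h=cv2.cvtColor(a,cv2.COLOR_BGR2HSV)
g=a.min(2).astype(int)
pts=[]
for x in list(range(20,235,5)):
    col=g[25:60,x]; d=np.diff(col); r=np.argmin(d); pts.append((x,25+r+.5))
pts=np.array(pts);f=np.polyfit(pts[:,0],pts[:,1],1);res=abs(np.polyval(f,pts[:,0])-pts[:,1]);ok=res<1.5;f=np.polyfit(pts[ok,0],pts[ok,1],1)
print(f,ok.mean())
A,B=at(k,(20,np.polyval(f,20)),.075),at(k,(230,np.polyval(f,230)),.075);d=A-B;print('deck edge',A,B,'yaw',np.arctan2(-d[0],d[1]))
for c in ['yellow','green','blue']:
    m=cv2.inRange(h,(HUE[c][0][0],90,40),(HUE[c][0][1],255,255));m[60:]=0;m[:37]=0
    ys,xs=np.nonzero(m);
    if len(xs)<10: continue
    lo,hi=xs.min(),xs.max()+1;r=ys.mean();out=[]
    for xx in (lo,hi):
        dd=ray(k,(xx,r));o=k['origin'];xf=(A+B)[0]/2;out.append(o+dd*(xf-o[0])/dd[0])
    print(c,lo,hi,r,np.array(out).round(4).tolist(),'mid z=.06',at(k,((lo+hi)/2,r),.06).round(4),'z=.05',at(k,((lo+hi)/2,r),.05).round(4))
```

```text
[-2.36070227e-17  3.85000000e+01] 0.5348837209302325
deck edge [0.5296192  0.01834337 0.075     ] [ 0.52821603 -0.09701952  0.075     ] yaw -0.01216253130353806
yellow 23 119 43.00662251655629 [[0.5289, 0.0226, 0.0677], [0.5289, -0.0309, 0.0645]] mid z=.06 [ 5.302e-01 -3.000e-04  6.000e-02] z=.05 [0.5323 0.0057 0.05  ]
green 129 220 42.2264631043257 [[0.5289, -0.0374, 0.0661], [0.5289, -0.0893, 0.063]] mid z=.06 [ 0.5299 -0.0618  0.06  ] z=.05 [ 0.5319 -0.0588  0.05  ]
blue 235 324 41.53787878787879 [[0.5289, -0.0983, 0.0643], [0.5289, -0.1503, 0.0613]] mid z=.06 [ 0.5295 -0.1241  0.06  ] z=.05 [ 0.5315 -0.124   0.05  ]
```

```bash
python3 -m crank '[[0,0,0.08,-4.5,0,0,0.002],[0,0,0.08,-8,0,0,0.002],[0,0,0.08,-9.35,0,0,0.002],[0,0,0.08,-9.35,0,0,0.002],[0,0,0.08,-9.35,0,0,0.002],[0,1,0.08,-9.35,0,0,0.002],[0,2,0.08,-9.35,0,0,0.002],[0,3,0.08,-9.35,0,0,0.002],[0,3,0.08,-9.35,0,0,0.002],[0,3,0.08,-9.35,0,0,0.002]]'
```

```text
clock: 8.3
position: [0.4411, -0.1234, 0.034]
ee_rot: [1.0, -0.004, 0.0, 0.0]
contact_force: [-0.7, 0.6, -1.2]
grip_width: 0.112
finger_force: 39.4
```

```bash
python3 -m crank '[[0,1,0,0,0,0,0],[0,2,0,0,0,0,0],[0,3,0,0,0,0,0],[0,4,0,0,0,0,0],[0,5,0,0,0,0,0],[0,5.5,0,0,0,0,0],[0,5.5,0,0,0,0,0]]'
python3 -m crank '[[0,0.3,0,0,0,0,0],[0,0.6,0,0,0,0,0],[0,0.6,0,0,0,0,0]]'
```

```text
clock: 9.0
position: [0.4966, -0.1235, 0.0337]
ee_rot: [1.0, -0.004, 0.0, 0.0]
contact_force: [-0.1, 0.1, -0.6]
grip_width: 0.11
finger_force: 39.4
clock: 9.3
position: [0.5022, -0.1237, 0.0339]
ee_rot: [1.0, -0.004, 0.0, 0.0]
contact_force: [0.4, 0.7, -1.2]
grip_width: 0.108
finger_force: 39.4
```

```bash
python3 -m crank '[[0,0.2,0,0,0,0,0],[0,0.4,0,0,0,0,0],[0,0.4,0,0,0,0,0]]'
python3 -m crank '[[0,0.2,0,0,0,0,0],[0,0.4,0,0,0,0,0],[0,0.4,0,0,0,0,0]]'
```

```text
clock: 9.6
position: [0.503, -0.123, 0.0334]
ee_rot: [1.0, -0.004, -0.003, -0.001]
contact_force: [-13.5, -2.4, 4.0]
grip_width: 0.111
finger_force: 40.1
clock: 9.9
position: [0.5031, -0.1225, 0.0329]
ee_rot: [1.0, -0.004, -0.008, -0.002]
contact_force: [-34.2, -8.9, 10.9]
grip_width: 0.109
finger_force: 41.3
```

```bash
python3 -m crank '[[0,-0.6,0,0,0,0,0],[0,-0.6,0,0,0,0,0],[3.5,-0.6,0,0,0,0,0],[3.5,-0.6,0,0,0,0,0],[3.5,-0.6,0,0,0,0,0],[3.5,-0.6,0,4,0,0,0],[3.5,-0.6,0,9,0,0,0],[8.5,-7,-5,13,0,0,0],[8.5,-10,-10,13,0,0,0.08],[8.5,-10,-11,13,0,0,0.08],[8.5,-10,-11,13,0,0,0.08],[8.5,-10,-11,13,0,0,0.08]]'
python3 - <<'E'
from h import *
slide('yellow',save='w4')
E
```

```text
clock: 11.1
position: [0.4098, -0.2345, 0.1642]
ee_rot: [0.999, 0.035, 0.0, 0.0]
contact_force: [0.4, -0.2, -1.1]
grip_width: 0.994
finger_force: 0.0
tip 0.74 [278.  170.2] [(array([271.7, 203.3]), array([ 17,  44, 509], dtype=int32)), (array([286.1, 124.4]), array([ 27,  29, 622], dtype=int32))]
win [ 0.4796 -0.2329] tab [ 0.4108 -0.2246] orig [ 0.4364 -0.2277] yaw -0.121 grasp [ 0.4086 -0.2243] dist win-tab 0.0693
tcp [ 0.4102 -0.2336  0.1638] toolyaw 0.071 shift cm [-0.16  0.93] turn -0.191
```

View pics/w4.png

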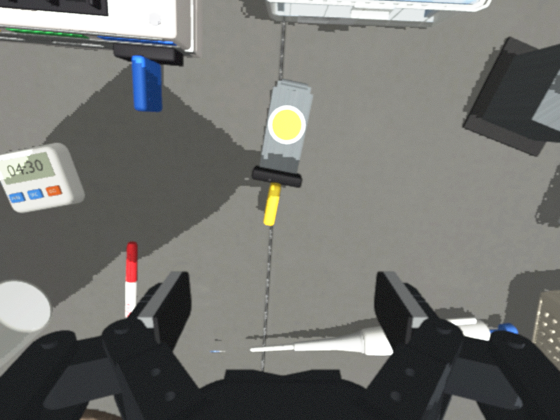

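Blue is home, its shoulder against the face at (150,52). The yellow slide is measured at yaw −0.12, with its tab at (272,203).

```bash
python3 -m crank '[[8.5,0,0.9,-4,0,0,-0.1],[8.5,0,0.9,-8,0,0,-0.191],[8.5,0,0.9,-12.5,0,0,-0.191],[8.5,0,0.9,-15.6,0,0,-0.191],[8.5,0,0.9,-15.6,0,0,-0.191],[0,0,0.9,-15.6,0,0,-0.191],[0,0,0.9,-15.6,0,0,-0.191],[0,0,0.9,-15.6,0,0,-0.191],[0,0,0.9,-15.6,0,0,-0.191],[0,0,0.9,-15.6,0,0,-0.191],[0,0,0.9,-15.6,0,0,-0.191]]' 40
```

```text
clock: 12.3
position: [0.4102, -0.2248, 0.0086]
ee_rot: [0.998, -0.06, 0.001, 0.0]
contact_force: [-0.2, 1.6, 9.8]
grip_width: 0.108
finger_force: 39.3
```

```bash
python3 -m crank '[[0,0,0,4,0,0,0],[0,0,0,8,0,0,0],[0,0,5,10,0,0,0.05],[0,0.2,10,10,0,0,0.113],[0,0.2,15,10,0,0,0.113],[0,0.2,20,10,0,0,0.113],[0,0.2,22.45,10,0,0,0.113],[0,0.2,22.45,10,0,0,0.113],[0,0.2,22.45,10,0,0,0.113],[0,0.2,22.45,6,0,0,0.113],[0,0.2,22.45,3.5,0,0,0.113],[0,0.2,22.45,2.6,0,0,0.113],[0,0.2,22.45,2.6,0,0,0.113],[0,0.2,22.45,2.6,0,0,0.113]]'
python3 - <<'E'
from h import *
k=calibration('wrist');a=snapshot('wrist');cv2.imwrite('pics/w5.png',a)
print(k['origin'].round(4));h=cv2.cvtColor(a,cv2.COLOR_BGR2HSV);m=cv2.inRange(h,(20,110,60),(35,255,255));n,l,st,ce=cv2.connectedComponentsWithStats(m)
for i in range(1,n):
    if st[i,4]>100: print(ce[i],st[i],at(k,ce[i],.032).round(4))
E
```

```text
clock: 13.7
position: [0.4123, -0.0006, 0.0344]
ee_rot: [1.0, -0.004, 0.0, 0.0]
contact_force: [0.3, -0.4, -0.1]
grip_width: 0.105
finger_force: 39.5
[ 0.4877 -0.0009  0.1769]
[282.2188392  296.50808754] [ 270  253   26   90 2102] [ 3.989e-01 -1.000e-04  3.200e-02]
```

```bash
python3 -m crank '[[0,1,0,0,0,0,0],[0,2,0,0,0,0,0],[0,3,0,0,0,0,0],[0,3,0,0,0,0,0]]'
python3 -m crank '[[0,1,0,0,0,0,0],[0,2,0,0,0,0,0],[0,3,0,0,0,0,0],[0,4,0,0,0,0,0],[0,5,0,0,0,0,0],[0,5.5,0,0,0,0,0],[0,5.5,0,0,0,0,0]]'
```

```text
clock: 14.15
position: [0.4439, -0.0002, 0.0341]
ee_rot: [1.0, -0.003, 0.001, 0.0]
contact_force: [0.3, -0.1, -1.0]
grip_width: 0.108
finger_force: 39.5
clock: 14.85
position: [0.4976, -0.0001, 0.0337]
ee_rot: [1.0, -0.003, 0.0, 0.0]
contact_force: [-0.2, -0.4, -1.5]
grip_width: 0.104
finger_force: 39.5
```

```bash
python3 -m crank '[[0,0.2,0,0,0,0,0],[0,0.4,0,0,0,0,0],[0,0.6,0,0,0,0,0],[0,0.6,0,0,0,0,0]]'
python3 -m crank '[[0,0.2,0,0,0,0,0],[0,0.4,0,0,0,0,0],[0,0.5,0,0,0,0,0]]'
```

```text
clock: 15.25
position: [0.5031, -0.0001, 0.0338]
ee_rot: [1.0, -0.003, -0.0, 0.0]
contact_force: [-0.4, -0.1, -1.9]
grip_width: 0.106
finger_force: 39.6
clock: 15.55
position: [0.5032, 0.0002, 0.0333]
ee_rot: [1.0, -0.003, -0.005, -0.0]
contact_force: [-23.6, -4.8, 11.1]
grip_width: 0.113
finger_force: 41.5
```

```bash
python3 -m crank '[[0,-0.5,0,0,0,0,0],[0,-0.5,0,0,0,0,0],[3.5,-0.5,0,0,0,0,0],[3.5,-0.5,0,0,0,0,0],[3.5,-0.5,0,0,0,0,0],[3.5,-0.5,0,4,0,0,0],[3.5,-0.5,0,9,0,0,0],[8.5,-5,4,13,0,0,0],[8.5,-9,9,13,0,0,0.07],[8.5,-9,14,13,0,0,0.07],[8.5,-9,15.5,13,0,0,0.07],[8.5,-9,15.5,13,0,0,0.07],[8.5,-9,15.5,13,0,0,0.07]]'
python3 - <<'E'
from h import *
slide('green',save='w6')
E
```

```text
clock: 16.85
position: [0.4179, 0.1556, 0.164]
ee_rot: [0.999, 0.033, 0.0, 0.0]
contact_force: [-0.5, 0.2, 0.3]
grip_width: 0.99
finger_force: 0.0
tip 0.75 [277.2 174.4] [(array([281. , 209.5]), array([ 11,  42, 449], dtype=int32)), (array([281.4, 129.1]), array([ 28,  29, 659], dtype=int32))]
win [0.4832 0.1611] tab [0.4136 0.1569] orig [0.4405 0.1585] yaw 0.061 grasp [0.4126 0.1568] dist win-tab 0.0697
tcp [0.4181 0.1548 0.1638] toolyaw 0.065 shift cm [-0.55  0.2 ] turn -0.004
tip 0.42 [496.5  30.9] []
```

View pics/w6.png

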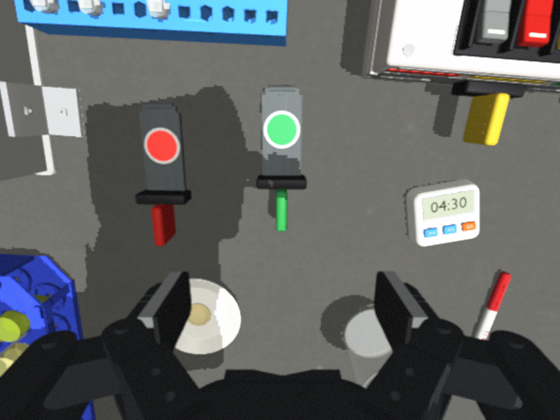

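Yellow is home at (490,90). The green slide's tab is at (281,209), and red is in view with its shoulder at (163,197).

```bash
python3 -m crank '[[8.5,-0.3,0.2,-5,0,0,-0.004],[8.5,-0.3,0.2,-10,0,0,-0.004],[8.5,-0.3,0.2,-13.5,0,0,-0.004],[8.5,-0.3,0.2,-15.6,0,0,-0.004],[8.5,-0.3,0.2,-15.6,0,0,-0.004],[0,-0.3,0.2,-15.6,0,0,-0.004],[0,-0.3,0.2,-15.6,0,0,-0.004],[0,-0.3,0.2,-15.6,0,0,-0.004],[0,-0.3,0.2,-15.6,0,0,-0.004],[0,-0.3,0.2,-15.6,0,0,-0.004],[0,-0.3,0.2,-15.6,0,0,-0.004]]' 40
```

```text
clock: 18.05
position: [0.4153, 0.157, 0.0085]
ee_rot: [1.0, 0.03, 0.001, -0.0]
contact_force: [-1.2, -1.3, 9.6]
grip_width: 0.109
finger_force: 39.3
```

```bash
python3 -m crank '[[0,0,0,4,0,0,0],[0,0,0,8,0,0,0],[0,0,-5,10,0,0,-0.03],[0,-0.2,-10,10,0,0,-0.068],[0,-0.2,-15,10,0,0,-0.068],[0,-0.2,-20,10,0,0,-0.068],[0,-0.2,-21.9,10,0,0,-0.068],[0,-0.2,-21.9,10,0,0,-0.068],[0,-0.2,-21.9,10,0,0,-0.068],[0,-0.2,-21.9,6,0,0,-0.068],[0,-0.2,-21.9,3.5,0,0,-0.068],[0,-0.2,-21.9,2.6,0,0,-0.068],[0,-0.2,-21.9,2.6,0,0,-0.068],[0,-0.2,-21.9,2.6,0,0,-0.068]]'
python3 -m crank '[[0,1,0,0,0,0,0],[0,2,0,0,0,0,0],[0,3,0,0,0,0,0],[0,3,0,0,0,0,0]]'
```

```text
clock: 19.45
position: [0.4133, -0.0616, 0.0345]
ee_rot: [1.0, -0.004, 0.0, 0.0]
contact_force: [0.1, 0.9, -1.2]
grip_width: 0.11
finger_force: 39.5
clock: 19.85
position: [0.4449, -0.0623, 0.0342]
ee_rot: [1.0, -0.004, 0.001, 0.0]
contact_force: [-0.5, -0.1, -1.3]
grip_width: 0.109
finger_force: 39.5
```

```bash
python3 -m crank '[[0,1,0,0,0,0,0],[0,2,0,0,0,0,0],[0,3,0,0,0,0,0],[0,4,0,0,0,0,0],[0,5,0,0,0,0,0],[0,5.8,0,0,0,0,0],[0,5.8,0,0,0,0,0]]'
python3 -m crank '[[0,0.2,0,0,0,0,0],[0,0.4,0,0,0,0,0],[0,0.4,0,0,0,0,0]]'
```

```text
clock: 20.55
position: [0.502, -0.0621, 0.0337]
ee_rot: [1.0, -0.004, 0.0, 0.0]
contact_force: [-0.2, -0.3, -1.4]
grip_width: 0.107
finger_force: 39.5
clock: 20.85
position: [0.5046, -0.062, 0.0338]
ee_rot: [1.0, -0.004, -0.0, -0.0]
contact_force: [-2.4, -0.2, -2.2]
grip_width: 0.111
finger_force: 39.4
```

```bash
python3 -m crank '[[0,0.2,0,0,0,0,0],[0,0.4,0,0,0,0,0],[0,0.4,0,0,0,0,0]]'
```

```text
clock: 21.15
position: [0.5046, -0.0615, 0.0333]
ee_rot: [1.0, -0.004, -0.005, -0.001]
contact_force: [-19.7, -3.0, 6.3]
grip_width: 0.108
finger_force: 40.6
```

```bash
python3 -m crank '[[0,-0.5,0,0,0,0,0],[0,-0.5,0,0,0,0,0],[3.5,-0.5,0,0,0,0,0],[3.5,-0.5,0,0,0,0,0],[3.5,-0.5,0,0,0,0,0],[3.5,-0.5,0,4,0,0,0],[3.5,-0.5,0,9,0,0,0],[8.5,-4,4,13,0,0,0],[8.5,-8,9,13,0,0,0.03],[8.5,-10,14,13,0,0,0.03],[8.5,-10.4,19,13,0,0,0.03],[8.5,-10.4,24,13,0,0,0.03],[8.5,-10.4,29,13,0,0,0.03],[8.5,-10.4,33,13,0,0,0.03],[8.5,-10.4,33,13,0,0,0.03],[8.5,-10.4,33,13,0,0,0.03]]'
python3 - <<'E'
from h import *
slide('red',save='w7')
E
```

```text
clock: 22.75
position: [0.4047, 0.2702, 0.1638]
ee_rot: [1.0, 0.013, 0.0, -0.0]
contact_force: [-0.4, 0.0, -0.9]
grip_width: 0.992
finger_force: 0.0
tip 0.98 [285.6 182.4] [(array([284.8, 218.7]), array([ 13,  43, 480], dtype=int32)), (array([283. , 139.2]), array([ 27,  29, 621], dtype=int32))]
win [0.4612 0.2714] tab [0.3919 0.268 ] orig [0.4196 0.2694] yaw 0.049 grasp [0.3917 0.268 ] dist win-tab 0.0694
tcp [0.4046 0.2687 0.1637] toolyaw 0.024 shift cm [-1.3  -0.06] turn 0.024
```

View pics/w7.png

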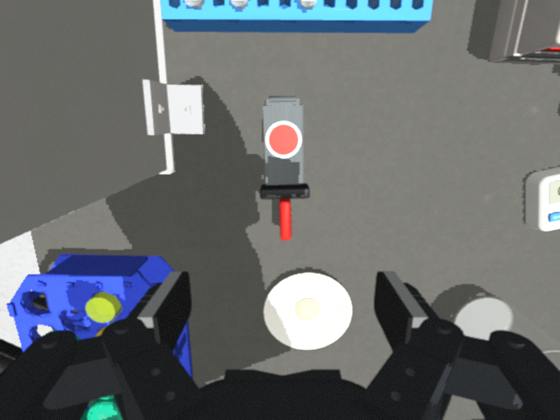

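Red slide: window (283,139), tab (285,219). The rack is on the left at column < 190, clear of the fingers.

```bash
python3 -m crank '[[8.5,-1.2,-0.1,-5,0,0,0.024],[8.5,-1.2,-0.1,-10,0,0,0.024],[8.5,-1.2,-0.1,-13.5,0,0,0.024],[8.5,-1.2,-0.1,-15.5,0,0,0.024],[8.5,-1.2,-0.1,-15.5,0,0,0.024],[0,-1.2,-0.1,-15.5,0,0,0.024],[0,-1.2,-0.1,-15.5,0,0,0.024],[0,-1.2,-0.1,-15.5,0,0,0.024],[0,-1.2,-0.1,-15.5,0,0,0.024],[0,-1.2,-0.1,-15.5,0,0,0.024],[0,-1.2,-0.1,-15.5,0,0,0.024]]' 40
```

```text
clock: 23.95
position: [0.3932, 0.2671, 0.0095]
ee_rot: [1.0, 0.023, 0.0, -0.0]
contact_force: [-0.7, 0.6, 8.0]
grip_width: 0.11
finger_force: 39.3
```

```bash
python3 -m crank '[[0,0,0,4,0,0,0],[0,0,0,8,0,0,0],[0,1,-5,10,0,0,-0.03],[0,2,-10,10,0,0,-0.054],[0,2,-15,10,0,0,-0.054],[0,2,-20.5,10,0,0,-0.054],[0,2,-20.5,10,0,0,-0.054],[0,2,-20.5,10,0,0,-0.054],[0,2,-20.5,6,0,0,-0.054],[0,2,-20.5,3.5,0,0,-0.054],[0,2,-20.5,2.6,0,0,-0.054],[0,2,-20.5,2.6,0,0,-0.054],[0,2,-20.5,2.6,0,0,-0.054]]'
python3 -m crank '[[0,1,0,0,0,0,0],[0,2,0,0,0,0,0],[0,3,0,0,0,0,0],[0,3,0,0,0,0,0]]'
```

```text
clock: 25.25
position: [0.4132, 0.0626, 0.0354]
ee_rot: [1.0, -0.004, 0.0, 0.0]
contact_force: [-0.1, 0.1, -1.0]
grip_width: 0.11
finger_force: 39.5
clock: 25.65
position: [0.445, 0.0618, 0.0352]
ee_rot: [1.0, -0.004, 0.001, 0.0]
contact_force: [0.0, -0.1, -1.1]
grip_width: 0.111
finger_force: 39.5
```

```bash
python3 -m crank '[[0,1,0,0,0,0,0],[0,2,0,0,0,0,0],[0,3,0,0,0,0,0],[0,4,0,0,0,0,0],[0,5,0,0,0,0,0],[0,5.8,0,0,0,0,0],[0,5.8,0,0,0,0,0]]'
python3 -m crank '[[0,0.2,0,0,0,0,0],[0,0.4,0,0,0,0,0],[0,0.5,0,0,0,0,0]]'
```

```text
clock: 26.35
position: [0.5021, 0.0619, 0.0348]
ee_rot: [1.0, -0.004, 0.0, 0.0]
contact_force: [-0.3, -0.1, -0.9]
grip_width: 0.104
finger_force: 39.5
clock: 26.65
position: [0.5053, 0.0619, 0.0348]
ee_rot: [1.0, -0.004, -0.001, 0.0]
contact_force: [-5.5, 0.1, 2.6]
grip_width: 0.111
finger_force: 39.9
```

```bash
python3 -m crank '[[0,0.3,0,0,0,0,0],[0,0.3,0,0,0,0,0],[0,-0.3,0,0,0,0,0],[0,-0.3,0,0,0,0,0],[3.5,-0.3,0,0,0,0,0],[3.5,-0.3,0,0,0,0,0],[3.5,-0.3,0,0,0,0,0],[3.5,-0.3,0,5,0,0,0],[3.5,-0.3,0,10,0,0,0]]'
python3 -m crank '[[8.5,-4,-3,4,0,0,0],[8.5,-4,-8,8,0,0,0],[8.5,-4,-50,14,0,0,0],[8.5,-4,-50,14,0,0,0],[8.5,-4,-50,14,0,0,0],[8.5,-4,-50,14,0,0,0],[8.5,-4,-50,14,0,0,0],[8.5,-4,-50,14,0,0,0],[8.5,-4,-50,14,0,0,0],[8.5,-4,-50,14,0,0,0],[8.5,-4,-50,14,0,0,0],[8.5,-4,-50,14,0,0,0],[8.5,-4,-50,14,0,0,0],[8.5,-4,-50,14,0,0,0],[8.5,-4,-50,14,0,0,0]]'
python3 look.py w8 stand_mouth=.065 stylus=.007
python3 - <<'E'
from h import *
a=snapshot('top');cv2.imwrite('pics/top2.png',cv2.resize(a[140:270,110:420],None,fx=2.5,fy=2.5,interpolation=cv2.INTER_CUBIC))
E
```

```text
clock: 27.55
position: [0.5025, 0.0619, 0.1349]
ee_rot: [1.0, -0.004, -0.002, 0.0]
contact_force: [0.4, -0.2, 0.4]
grip_width: 0.411
finger_force: 0.0
clock: 29.05
position: [0.4632, -0.4369, 0.2749]
ee_rot: [1.0, -0.003, -0.0, -0.0]
contact_force: [-0.3, -0.4, 1.0]
grip_width: 0.992
finger_force: 0.0
29.1 [ 0.4633 -0.437   0.275 ] [ 1.    -0.007 -0.   ] cam [ 0.539 -0.437  0.417] [-0.29  0.   -0.96]
stand_mouth [(0.95, array([291.7, 138.7]), array([ 0.5168, -0.447 ]))]
stylus [(0.59, array([290.9, 135.9]), array([ 0.5167, -0.4476]))]
```

View pics/w8.png

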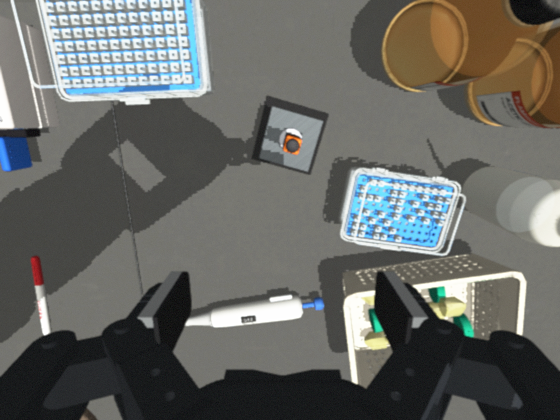

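View pics/top2.png

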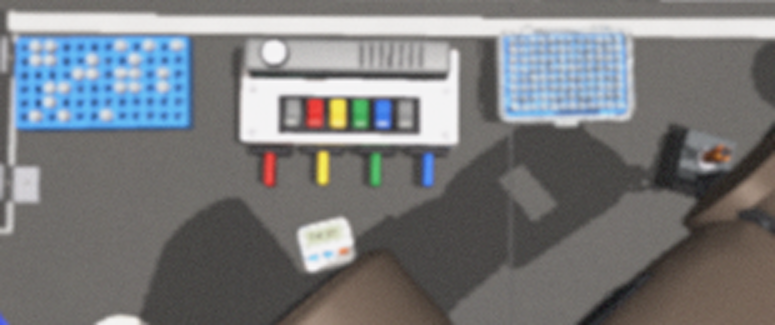

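All four tabs stand at the face in the top view. In the wrist view the stylus top is at (292,144) and the stand top's corners run from (281,105) to (309,172). I'll measure the top's position and the yaw.

Run:
```python
from h import *
k=calibration('wrist');a=snapshot('wrist')
h=cv2.cvtColor(a,cv2.COLOR_BGR2HSV)
m=cv2.inRange(h,(3,120,60),(20,255,255));m[:110]=0;m[175:]=0;m[:,:265]=0;m[:,325:]=0
ys,xs=np.nonzero(m);print('orange',xs.min(),xs.max(),ys.min(),ys.max())
sub=a[125:165,272:312];dark=(sub.max(2)<60).astype(np.uint8)
n,l,st,ce=cv2.connectedComponentsWithStats(dark)
for i in range(1,n):
    if st[i,4]>20: p=ce[i]+[272,125];print('dark',p,st[i],at(k,p,.143).round(4))
pts=np.c_[xs,ys].astype(np.float32);r=cv2.minAreaRect(pts);print(r,at(k,r[0],.14).round(4))
# stand top edges
for l in ('stand_mouth','stylus'):
    mm=masks_of(l,'wrist')[:1]
    for x in mm: c=max(cv2.findContours(x['pixels'].astype(np.uint8),0,1)[0],key=cv2.contourArea);print(l,x['p'],cv2.minAreaRect(c))
g=cv2.Canny(a,60,150);L=cv2.HoughLinesP(g[90:180,250:335],1,np.pi/360,15,minLineLength=20,maxLineGap=3)
for q in L[:,0]: print(q+[250,90,250,90],round(np.degrees(np.arctan2(q[3]-q[1],q[2]-q[0])),1))
print(k['origin'],sense()['position'])
```

```text
orange 282 300 134 154
((291.132080078125, 144.03773498535156), (16.483266830444336, 17.582151412963867), 15.945394515991211) [ 0.5171 -0.445   0.14  ]
stand_mouth 0.88 ((289.0451354980469, 135.07699584960938), (64.32552337646484, 66.7656021118164), 14.620874404907227)
stylus 0.65 ((289.6500244140625, 140.0500030517578), (22.135944366455078, 23.717082977294922), 18.434947967529297)
[306 174 322 122] -72.9
[310 174 327 113] -74.4
[251 158 266  96] -76.4
[267  95 326 113] 17.0
[252 159 308 174] 15.0
[259 155 270 108] -76.8
[258 103 304 115] 14.6
[259 158 306 171] 15.5
[276 128 298 136] 20.0
[250 137 258 104] -76.4
[261 148 282 155] 18.4
[265 138 296 154] 27.3
[270 126 297 136] 20.3
[291 112 314 118] 14.6
[ 0.53863494 -0.43770398  0.41756336] [ 0.46309988 -0.43783304  0.27492898]
```

```bash
python3 -m crank '[[5,3,-0.4,0,0,0,-0.13],[5,5.4,-0.8,-2,0,0,-0.265],[5,5.4,-0.8,-7,0,0,-0.265],[5,5.4,-0.8,-7,0,0,-0.265],[5,5.4,-0.8,-7,0,0,-0.265],[5,5.4,-0.8,-7,0,0,-0.265]]'
python3 look.py w9 stand_mouth=.065 stylus=.007
```

```text
clock: 30.0
position: [0.5173, -0.4468, 0.2074]
ee_rot: [0.991, -0.136, 0.001, 0.001]
contact_force: [-0.3, 0.2, 0.8]
grip_width: 0.582
finger_force: 0.0
30.05 [ 0.5173 -0.4468  0.2075] [ 0.963 -0.27   0.003] cam [ 0.59  -0.467  0.35 ] [-0.28  0.08 -0.96]
stand_mouth [(0.65, array([278.4, 200.4]), array([ 0.5206, -0.4437]))]
stylus [(0.55, array([279.7, 192.2]), array([ 0.5152, -0.443 ]))]
```

View pics/w9.png

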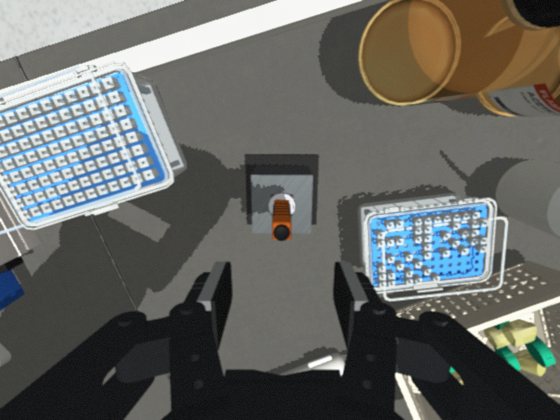

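The stand now lies square in the view. The stylus top is at (282,233) and its collar at (283,204).

Run:
```python
from h import *
k=calibration('wrist');p=sense()['position'];Rm=R.from_quat(sense()['ee_rot']).as_matrix()
for px,z in [((282,233),.143),((282.5,203.5),.070)]:
    P=at(k,px,z);d=P-p;print(P.round(4),'tool x,y',(d@Rm[:,0]).round(4),(d@Rm[:,1]).round(4))
print(proj(k,[p[0],p[1],.143]))
```

```text
[ 0.5163 -0.4458  0.143 ] tool x,y -0.0012 -0.0007
[ 0.5179 -0.4467  0.07  ] tool x,y 0.0005 -0.0003
[282.79552036 231.64934369]
```

Aligned to within about 1 mm, so I'll descend and grasp.

```bash
python3 -m crank '[[5,0,0,-5,0,0,0],[5,0,0,-9,0,0,0],[5,0,0,-11.9,0,0,0],[5,0,0,-11.9,0,0,0],[5,0,0,-11.9,0,0,0],[0,0,0,-11.9,0,0,0],[0,0,0,-11.9,0,0,0],[0,0,0,-11.9,0,0,0],[0,0,0,-11.9,0,0,0],[0,0,0,-11.9,0,0,0]]' 50
```

```text
clock: 31.15
position: [0.5175, -0.4466, 0.0877]
ee_rot: [0.991, -0.136, 0.001, 0.001]
contact_force: [-1.2, 0.7, 7.5]
grip_width: 0.154
finger_force: 48.5
```

```bash
python3 -m crank '[[0,0,0,3,0,0,0],[0,0,0,7,0,0,0],[0,0,0,12,0,0,0],[0,0,0,12,0,0,0],[0,0,0,12,0,0,0]]'
```

```text
clock: 31.65
position: [0.5172, -0.4462, 0.2077]
ee_rot: [0.991, -0.136, 0.001, 0.001]
contact_force: [0.8, 0.2, -1.3]
grip_width: 0.154
finger_force: 48.7
```

```bash
python3 -m crank '[[0,-3.5,2,4,0,0,0.13],[0,-3.5,6,6,0,0,0.265],[0,-3.5,41.5,6,0,0,0.265],[0,-3.5,41.5,6,0,0,0.265],[0,-3.5,41.5,6,0,0,0.265],[0,-3.5,41.5,6,0,0,0.265],[0,-3.5,41.5,6,0,0,0.265],[0,-3.5,41.5,6,0,0,0.265],[0,-3.5,41.5,6,0,0,0.265],[0,-3.5,41.5,6,0,0,0.265],[0,3.3,41.5,2.5,0,0,0.265],[0,3.3,41.5,2.5,0,0,0.265],[0,3.3,41.5,2.5,0,0,0.265],[0,3.3,41.5,2.5,0,0,0.265],[0,3.3,41.5,2.5,0,0,0.265]]'
python3 look.py w10 stylus=.15 rocker_red_on=.09 rocker_yellow_on=.09 rocker_green_on=.09 rocker_blue_on=.09 rocker_aux_left_on=.09 rocker_aux_right_on=.09
python3 - <<'E'
from h import *
k=calibration('wrist');s=sense();p=s['position'];z=R.from_quat(s['ee_rot']).as_matrix()[:,2];print(proj(k,p+z*.0807),(p+z*.0807).round(4))
E
```

```text
clock: 33.15
position: [0.5492, -0.0314, 0.2308]
ee_rot: [1.0, -0.004, -0.0, 0.0]
contact_force: [-0.0, 0.4, 0.2]
grip_width: 0.157
finger_force: 48.9
33.2 [ 0.5493 -0.0314  0.2311] [ 1.    -0.009 -0.   ] cam [ 0.625 -0.032  0.373] [-0.3   0.   -0.96]
stylus [(0.67, array([281.2, 227.9]), array([ 0.546 , -0.0301]))]
rocker_red_on [(0.9, array([238.1, 198.2]), array([0.5541, 0.0097]))]
rocker_yellow_on [(0.75, array([269.5, 197.3]), array([ 0.5547, -0.0192]))]
rocker_green_on [(0.8, array([298.3, 200.6]), array([ 0.5513, -0.0457]))]
rocker_blue_on [(0.68, array([324.9, 196.6]), array([ 0.5549, -0.0701])), (0.51, array([254.1, 203.6]), array([ 0.5488, -0.0048]))]
rocker_aux_left_on [(0.56, array([212.2, 200.7]), array([0.552 , 0.0337]))]
rocker_aux_right_on [(0.91, array([352.3, 198.4]), array([ 0.553 , -0.0954]))]
[282.84203438 223.88226821] [ 0.5499 -0.0311  0.1504]
```

View pics/w10.png

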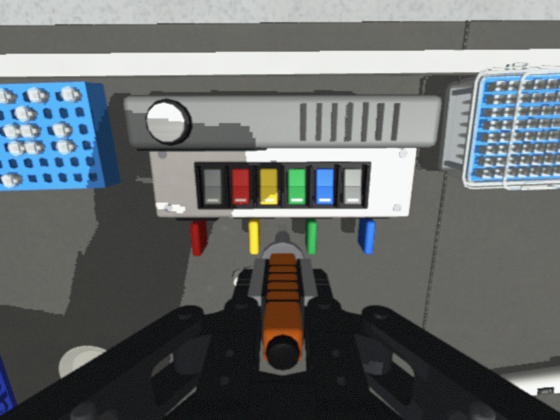

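The rockers show at columns 212 to 352, row ~198, at 28 px pitch, which gives 26 mm at z≈0.09 as it should. The tip hangs hidden under the collar at (283,240). Yellow first.

```bash
python3 -m crank '[[0,0.2,1.28,-3,0,0,0],[0,0.2,1.28,-5,0,0,0],[0,0.2,1.28,-5.5,0,0,0],[0,0.2,1.28,-5.5,0,0,0]]'
python3 -m crank '[[0,0,0,-0.2,0,0,0],[0,0,0,-0.4,0,0,0],[0,0,0,-0.4,0,0,0]]'
python3 -m crank '[[0,0,0,-0.2,0,0,0],[0,0,0,-0.4,0,0,0],[0,0,0,-0.4,0,0,0]]'
```

```text
clock: 33.95
position: [0.5519, -0.0183, 0.1756]
ee_rot: [1.0, -0.004, -0.001, -0.0]
contact_force: [-0.2, -0.5, -0.1]
grip_width: 0.16
finger_force: 48.9
clock: 34.25
position: [0.5521, -0.0184, 0.1723]
ee_rot: [1.0, -0.004, 0.0, 0.0]
contact_force: [0.8, -0.5, -0.7]
grip_width: 0.157
finger_force: 48.9
clock: 34.55
position: [0.5521, -0.0183, 0.1678]
ee_rot: [1.0, -0.004, 0.0, 0.0]
contact_force: [0.4, -0.6, 0.4]
grip_width: 0.158
finger_force: 49.1
```

```bash
python3 -m crank '[[0,0,0,-0.2,0,0,0],[0,0,0,-0.3,0,0,0],[0,0,0,-0.3,0,0,0]]'
python3 -m crank '[[0,0,0,-0.2,0,0,0],[0,0,0,-0.3,0,0,0],[0,0,0,-0.3,0,0,0]]'
```

```text
clock: 34.85
position: [0.5519, -0.0183, 0.1645]
ee_rot: [1.0, -0.004, -0.0, 0.0]
contact_force: [0.0, -0.4, -0.5]
grip_width: 0.158
finger_force: 49.1
clock: 35.15
position: [0.5523, -0.0183, 0.1623]
ee_rot: [1.0, -0.004, 0.0, 0.0]
contact_force: [-1.4, 0.1, 7.6]
grip_width: 0.156
finger_force: 50.1
```

```bash
python3 -m crank '[[0,0,0,-0.1,0,0,0],[0,0,0,-0.2,0,0,0],[0,0,0,-0.2,0,0,0]]'
```

```text
clock: 35.45
position: [0.5526, -0.0183, 0.1616]
ee_rot: [1.0, -0.004, 0.001, 0.0]
contact_force: [-4.0, 1.1, 19.8]
grip_width: 0.158
finger_force: 51.8
```

```bash
python3 -m crank '[[0,0,0,1,0,0,0],[0,0,0,4,0,0,0],[0,0,0,7,0,0,0],[0,0,0,7,0,0,0],[0,0,0,7,0,0,0]]'
python3 - <<'E'
from h import *
a=snapshot('wrist');cv2.imwrite('pics/w11.png',cv2.resize(a[140:280,150:420],None,fx=2.9,fy=2.9,interpolation=cv2.INTER_CUBIC))
E
```

```text
clock: 35.95
position: [0.5519, -0.0183, 0.2301]
ee_rot: [1.0, -0.004, 0.0, 0.0]
contact_force: [-0.7, -0.1, -0.6]
grip_width: 0.151
finger_force: 48.9
```

View pics/w11.png

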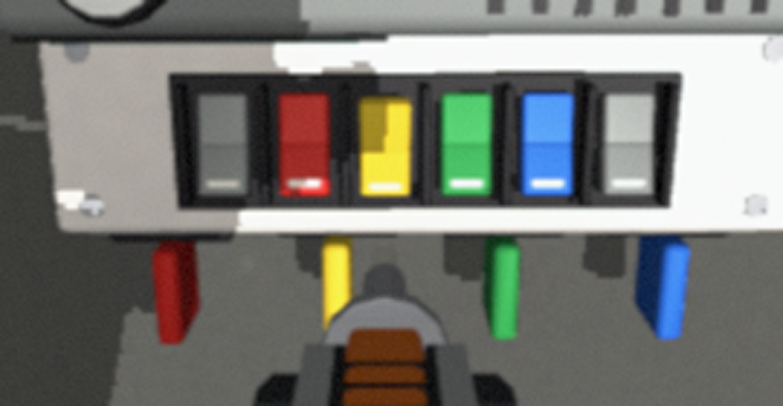

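The yellow cap now appears shifted and flat next to the others (its top edge is at row 97, theirs at 93), and it pressed against a hard stop, so it is flipped. Red is next, the same way.

```bash
python3 -m crank '[[0,0,2.6,0,0,0,0],[0,0,2.6,-3,0,0,0],[0,0,2.6,-5.5,0,0,0],[0,0,2.6,-6,0,0,0],[0,0,2.6,-6.3,0,0,0],[0,0,2.6,-6.6,0,0,0],[0,0,2.6,-6.8,0,0,0],[0,0,2.6,-6.95,0,0,0],[0,0,2.6,-6.95,0,0,0]]'
python3 -m crank '[[0,0,0,3,0,0,0],[0,0,0,6.95,0,0,0],[0,0,-5.2,6.95,0,0,0],[0,0,-5.2,6.95,0,0,0],[0,0,-5.2,4,0,0,0],[0,0,-5.2,1.4,0,0,0],[0,0,-5.2,0.9,0,0,0],[0,0,-5.2,0.6,0,0,0],[0,0,-5.2,0.3,0,0,0],[0,0,-5.2,0.1,0,0,0],[0,0,-5.2,0,0,0,0],[0,0,-5.2,0,0,0,0]]'
```

```text
clock: 36.9
position: [0.5526, 0.0076, 0.162]
ee_rot: [1.0, -0.004, 0.001, 0.0]
contact_force: [-3.1, 0.2, 11.3]
grip_width: 0.159
finger_force: 50.7
clock: 38.1
position: [0.5527, -0.0443, 0.1621]
ee_rot: [1.0, -0.004, 0.001, 0.0]
contact_force: [-1.7, 1.1, 11.5]
grip_width: 0.158
finger_force: 50.9
```

```bash
python3 -m crank '[[0,0,0,3,0,0,0],[0,0,0,6.95,0,0,0],[0,0,-2.6,6.95,0,0,0],[0,0,-2.6,6.95,0,0,0],[0,0,-2.6,4,0,0,0],[0,0,-2.6,1.4,0,0,0],[0,0,-2.6,0.9,0,0,0],[0,0,-2.6,0.6,0,0,0],[0,0,-2.6,0.3,0,0,0],[0,0,-2.6,0.1,0,0,0],[0,0,-2.6,0,0,0,0],[0,0,-2.6,0,0,0,0]]'
python3 -m crank '[[0,0,0,3,0,0,0],[0,0,0,7,0,0,0],[0,-4,0,7,0,0,0],[0,-4,0,7,0,0,0]]'
python3 - <<'E'
from h import *
a=snapshot('wrist');cv2.imwrite('pics/w12.png',cv2.resize(a[100:240,120:400],None,fx=2.8,fy=2.8,interpolation=cv2.INTER_CUBIC))
E
```

```text
clock: 39.3
position: [0.5527, -0.0703, 0.1621]
ee_rot: [1.0, -0.004, 0.001, 0.0]
contact_force: [-1.9, -0.0, 10.8]
grip_width: 0.16
finger_force: 50.9
clock: 39.7
position: [0.5092, -0.0699, 0.2317]
ee_rot: [1.0, -0.004, 0.0, 0.0]
contact_force: [0.2, -0.0, -1.0]
grip_width: 0.153
finger_force: 49.0
```

View pics/w12.png

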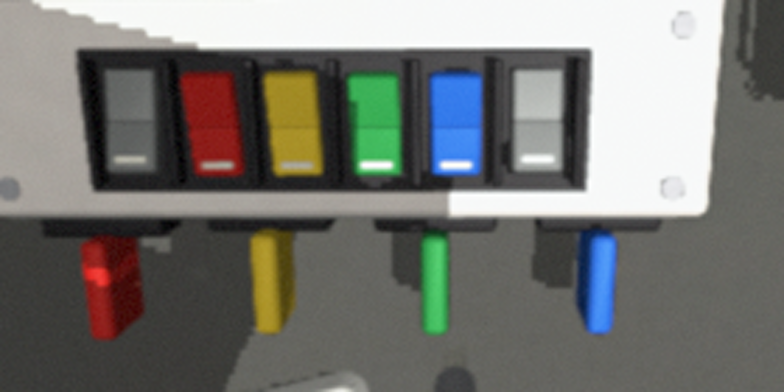

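All four coloured rockers sit displaced alike (white bars at row 165, the greys' at 159), and all the shoulders are on the face. Now back to the stand.

```bash
python3 -m crank '[[0,-3,0,3,0,0,0],[0,-3,-37.6,3,0,0,0],[0,-3,-37.6,3,0,0,0],[0,-3,-37.6,3,0,0,0],[0,-3,-37.6,3,0,0,0],[0,-3,-37.6,3,0,0,0],[0,-3,-37.6,3,0,0,-0.13],[0,-3,-37.6,3,0,0,-0.265],[0,-3,-37.6,3,0,0,-0.265],[0,0.6,-37.6,-1,0,0,-0.265],[0,0.6,-37.6,-1,0,0,-0.265],[0,0.6,-37.6,-1,0,0,-0.265],[0,0.6,-37.6,-1,0,0,-0.265],[0,0.6,-37.6,-1,0,0,-0.265]]'
python3 look.py w13 stand_mouth=.065 stylus=.14
```

```text
clock: 41.15
position: [0.518, -0.4464, 0.2218]
ee_rot: [0.991, -0.136, 0.001, 0.001]
contact_force: [-0.5, 0.2, 0.1]
grip_width: 0.155
finger_force: 49.1
41.2 [ 0.5179 -0.4464  0.2218] [ 0.963 -0.27   0.002] cam [ 0.59  -0.466  0.364] [-0.28  0.08 -0.96]
stand_mouth [(0.74, array([282.3, 200. ]), array([ 0.5171, -0.4458]))]
stylus [(0.7, array([280.1, 226.9]), array([ 0.5159, -0.4437]))]
```

```bash
python3 -m crank '[[0,-0.05,0,-4,0,0,0],[0,-0.05,0,-6.5,0,0,0],[0,-0.05,0,-8,0,0,0],[0,-0.05,0,-9.5,0,0,0],[0,-0.05,0,-9.5,0,0,0]]'
python3 -m crank '[[0,0,0,-1.5,0,0,0],[0,0,0,-3,0,0,0],[0,0,0,-3.7,0,0,0],[0,0,0,-3.7,0,0,0]]'
```

```text
clock: 41.8
position: [0.5171, -0.446, 0.124]
ee_rot: [0.991, -0.136, -0.001, -0.001]
contact_force: [-1.0, -0.1, -0.3]
grip_width: 0.152
finger_force: 49.1
clock: 42.2
position: [0.5176, -0.4463, 0.088]
ee_rot: [0.991, -0.136, -0.0, 0.0]
contact_force: [-1.0, -0.6, -0.8]
grip_width: 0.156
finger_force: 49.1
```

Not yet touching the collar; I'll lower gently until it seats, then release.

```bash
python3 -m crank '[[0,0,0,-0.1,0,0,0],[0,0,0,-0.2,0,0,0],[0,0,0,-0.2,0,0,0]]'
```

```text
clock: 42.5
position: [0.5176, -0.4464, 0.0877]
ee_rot: [0.991, -0.136, 0.0, 0.0]
contact_force: [-2.5, 4.1, 12.4]
grip_width: 0.156
finger_force: 51.0
```

```bash
python3 -m crank '[[0,0,0,0.1,0,0,0],[5,0,0,0.1,0,0,0],[5,0,0,0.1,0,0,0],[5,0,0,0.1,0,0,0],[5,0,0,0.1,0,0,0],[5,0,0,4,0,0,0],[5,0,0,9,0,0,0],[5,0,0,14,0,0,0],[5,-5,0,16,0,0,0],[5,-5,0,16,0,0,0],[5,-5,0,16,0,0,0]]'
python3 look.py w14 stand_mouth=.065 stylus=.007
python3 - <<'E'
from h import *
a=snapshot('top');b=a[140:270,180:430];b=cv2.resize(b,None,fx=2,fy=2);w=cv2.imread('pics/w14.png')[60:320,130:430]
cv2.imwrite('pics/fin.png',cv2.hconcat([b[:260,:490],w]))
E
```

```text
clock: 43.6
position: [0.4668, -0.4465, 0.2472]
ee_rot: [0.991, -0.137, 0.001, 0.0]
contact_force: [0.3, -1.1, -0.1]
grip_width: 0.59
finger_force: 0.0
43.65 [ 0.4674 -0.4464  0.2462] [ 0.963 -0.27   0.   ] cam [ 0.539 -0.467  0.39 ] [-0.28  0.08 -0.96]
stand_mouth [(0.72, array([268.3, 145.4]), array([ 0.5178, -0.4459]))]
stylus [(0.63, array([269.1, 143.1]), array([ 0.5163, -0.4439]))]
```

View pics/fin.png

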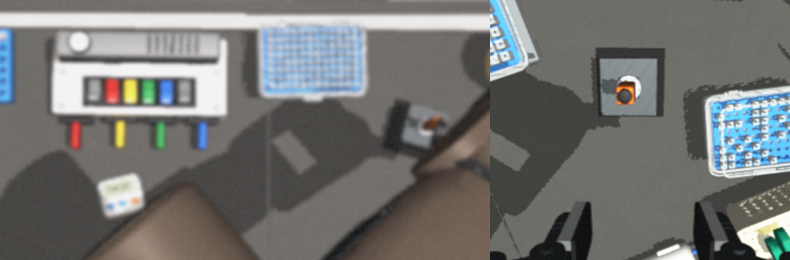

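The stylus stands upright in its stand (collar at (628,87)), all four slides are at the face, and the timer is where it was. Handing in.

```bash
python3 -c "
from station import *
print(sign_off())"
```

```text
the job is handed in; nothing more can be done
None
```

The job is handed in, with no verdict shown yet: all four slides are home in their slots, their four rockers were pressed to the stop with the stylus, the greys were not touched, the stylus is back upright in its stand, and the timer was left in place.

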